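Karaoke microphones back on the charger

ROBOT

A 6-joint arm with a two-finger parallel gripper is mounted at the origin on the work surface. World frame = base frame: x ahead of the robot, y to its left, z up, the work surface at z = 0. Lengths are in m, angles in rad, forces in N, time in s.
With the tool pointing down it reaches from about 0.225 to 0.875 m from the base axis. Payload 3.4 kg.
Tool frame: the origin (TCP) lies midway between the tips of the shut fingers; the grasp point (between the pads) lies 19 mm behind it (manip.grasp_offset is the distance from the TCP to the grasp point, in m); x points along the fingers, y is the direction in which the jaws open and shut, and the axes are right-handed (so a half turn about x gives the same grasp; the last joint's range is limited). The gripper opens to 85 mm and grips with 20 to 120 N. Pads are 22 mm wide; open, the fingers measure 114 mm over their backs; the gripper's body (76 mm by 85 mm) begins 54 mm behind the grasp point. The pads swing forward as they close: fully open they stand 13 mm farther back than shut.
Start: joints at [1.03, 0.276, 1.505, -0, 1.361, -0.121], TCP at [0.234, 0.525, 0.231] pointing down, gripper open.
Joint ranges: [-2.89, 2.89], [-0.75, 2.08], [0.22, 2.7], [-1.18, 4.32], [0.11, 2.71], [-2.7, 2.7]. Speed limits (rad/s): [2.57, 2.57, 3.14, 3.14, 3.14, 3.14].

INTERFACE

Orientations are given as a unit quaternion [w, x, y, z].
In Python, from rig import manip gives the robot as it stands.
- The arm moves only by the shell command python3 -m creep 'ROWS' [OPENING] [FORCE]. ROWS is a JSON object of lists of equal length, an entry for each row: "delta_pos": the shift along the tool's x, y, z in cm, a list of three; "dr": the turn, a rotation vector about the tool's x, y, z in rad, a list of three. In form: {"delta_pos": [[dx, dy, dz], ...], "dr": [[rx, ry, rz], ...]}. A call has 1 to 10 rows; each row is the pose to reach, as a shift and turn from the pose commanded when the call began, along the tool's axes at that moment; what a row does not reach only later rows make up. A row lasts 1/10 s, in which the tool goes at most 50 mm and 8.59 degrees, less where a joint would pass 70% of its speed; a pose out of reach is approached as far as the arm can. A call with a gripper value outside its range is refused whole. OPENING is the opening, from -1 (shut) to 1 (fully open), set as the call begins (- or left out, the last holds). The fingers move at their own pace and stop on an object; FORCE is the grip in N (left out, the last holds). Time passes only in rows, so rows that repeat a pose let the fingers close. It gives the time, the measured TCP pose, the force and the opening at its end, in the units of the state.
- manip.get_state(): the state, without advancing time (a new reading comes with each control period).
- manip.get_image(name): name is "scene" or "top"; returns a dict with "pixels" (480x640x3 uint8, blue, green, red), "depth" (480x640 float32, m along the optical axis (not along the pixel's ray), 0 where there is no reading), "intrinsics" (3x3 intrinsics, pixels), "rvec" (rotation vector, rad) and "tvec" (3), from world to camera coordinates, as OpenCV has them. Camera axes: x right, y down, z forward; pixel columns grow to the right and rows downward; lengths in m; the calibration is good to about 2 mm. A picture is of the moment at which its call begins.
- manip.sign_off(): hands the job in, once; it reports no verdict.
The state is a dict: "clock": time; "qpos": joint angles; "qd": joint speeds; "effort": joint torques, N m; "position": TCP position; "ee_rot": TCP orientation; "contact_force": force on the tool from outside, world axes, zero at the start; "moment": the same for the moment, N m; "width": finger opening in m.
Only numpy, scipy, OpenCV 4.12 (cv2) and the standard library are available. Lean on these libraries where they do the work, as an engineer would, in place of code of your own. Each camera call takes 0.05 s, during which the arm holds its last target. There are 200 camera calls.

TASK

Karaoke night is over: take every microphone out of the sorting tray and press it down past the sprung jaw of a free bay in the charging rack until it is fully home in the clip, lying straight, mid-handle between the two halves of the clip and head towards the back of the rack (the side away from the robot). When all of them are clipped in, and not before, push the rack's power lever all the way over to its on side (towards the back). Do not disturb the bowl or the fidget cube.

Things in the scene. Friction and masses are not known exactly. Their poses are not given: they have to be found in the camera images.
- mic0: cordless karaoke microphone, 0.2 kg, 192 mm long, may be absent (None); origin on its axis in the middle of the grey round handle (28 mm diameter, straight from x = -75 to 66 mm); x points along the axis to the head; black six-sided collar (46 mm across flats) from x = 66 to 78 mm, then the steel ball head, 44 mm, ending at x = 117 mm
- mic1: the same microphone again, may be absent (None). In the tray it lies level, head to the tray's +x end, its axis 28 mm above the cabinet top
- mic2: the same microphone again, may be absent (None). On the bare cabinet top it rests on collar and tail, the tail about 5 degrees low
- mic3: the same microphone again, may be absent (None)
- mic4: the same microphone again, may be absent (None)
- mic0_head (a point): centre of the ball head of mic0, 95 mm along its x axis
- mic1_head (a point): centre of the ball head of mic1, 95 mm along its x axis
- mic2_head (a point): centre of the ball head of mic2, 95 mm along its x axis
- mic3_head (a point): centre of the ball head of mic3, 95 mm along its x axis
- mic4_head (a point): centre of the ball head of mic4, 95 mm along its x axis
- tray: fixed open sorting tray of smoked acrylic, 230 (x) by 370 mm (y), origin under its centre; floor 5 mm, walls and four dividers 5 mm thick and up to 40 mm high. Five lanes along x, 72 mm apart from y = -144 to 144 mm, one microphone at most in each, origin near x = -20 mm. Dividers and sides are cut away at x = -60 to 30 mm for fingers; a step 14 mm high at x = -110 to -60 mm carries the tails
- rack: fixed charging rack, origin under its centre; base plate 170 (x) by 450 mm (y), 18 mm thick. Five bays 72 mm apart in y (bay points) take microphones lying along the rack's x, heads to +x, its back. Each bay is a fork clip in two halves, at x = -38 and 38 mm, each 16 mm wide; between them 60 mm is free for fingers. Power lever at the +y end
- bay0 (a point): where mid-handle lies when home in bay 0 (rack y = -182 mm), 65 mm above the cabinet top; axes as the rack's. In each half: a flat seat 14 mm below this axis; on the +y side a rigid prong, face 14.5 mm from the axis, upright to 16 mm above it, then flared outward to 34 mm above it
- bay1 (a point): the same for bay 1 (rack y = -110 mm). On each bay's -y side is one sprung jaw, hinged below the seat, with a round nose (10 mm thick) for each half, 32 to 52 mm either side of the middle, hanging over the handle 13 mm above the axis; gap from nose to prong 21 mm
- bay2 (a point): the same for bay 2 (rack y = -38 mm). A handle pushed straight down meets the noses about 28 mm above home, swings the jaw aside with about 8 to 15 N, then snaps home; the noses close over it and hold it
- bay3 (a point): the same for bay 3 (rack y = 34 mm)
- bay4 (a point): the same for bay 4 (rack y = 106 mm)
- lever (a joint): rack's power lever: 0 = off, leaning to the rack's -x; 1.0 rad = fully on, leaning to its +x; stays where left. Steel stick 50 mm long, 10 mm thick, ball on its end, hinged about rack y at rack x = 0, y = 183 mm, 40 mm above the cabinet top, on a black block 70 (x) by 50 mm (y), top 43 mm above the cabinet top; moved by a few newtons
- lever_tip (a point): centre of the 26 mm ball on the lever; 84 mm above the cabinet top when off or on, 90 mm at mid-swing; travels from 24 mm before the hinge to 24 mm behind it in rack x
- bowl: bystander: white ceramic bowl, 140 mm across, 55 mm high, origin under its centre
- fidget_cube: bystander: steel fidget cube, 40 mm, origin under its centre
Things that resemble listed ones, but are neither listed nor needed, are in the scene too. What is shaped like the mic4 but yellow is not meant. Leave any purple look-alike of the mic1 alone.

How it is judged:
On the way, in this order (a step that is already met when the one before it is completed fails the run):
1. every microphone is home in a bay of the rack (((x of mic0 in the frame of bay0 between -0.014 and 0.014 m and y of mic0 in the frame of bay0 between -0.005 and 0.005 m and z of mic0 in the frame of bay0 between -0.004 and 0.004 m and x of mic0_head in the frame of bay0 above 0.06 m and angle between the x axis of mic0 and the x axis of rack, either way round below 0.08 rad) or (x of mic0 in the frame of bay1 between -0.014 and 0.014 m and y of mic0 in the frame of bay1 between -0.005 and 0.005 m and z of mic0 in the frame of bay1 between -0.004 and 0.004 m and x of mic0_head in the frame of bay1 above 0.06 m and angle between the x axis of mic0 and the x axis of rack, either way round below 0.08 rad) or (x of mic0 in the frame of bay2 between -0.014 and 0.014 m and y of mic0 in the frame of bay2 between -0.005 and 0.005 m and z of mic0 in the frame of bay2 between -0.004 and 0.004 m and x of mic0_head in the frame of bay2 above 0.06 m and angle between the x axis of mic0 and the x axis of rack, either way round below 0.08 rad) or (x of mic0 in the frame of bay3 between -0.014 and 0.014 m and y of mic0 in the frame of bay3 between -0.005 and 0.005 m and z of mic0 in the frame of bay3 between -0.004 and 0.004 m and x of mic0_head in the frame of bay3 above 0.06 m and angle between the x axis of mic0 and the x axis of rack, either way round below 0.08 rad) or (x of mic0 in the frame of bay4 between -0.014 and 0.014 m and y of mic0 in the frame of bay4 between -0.005 and 0.005 m and z of mic0 in the frame of bay4 between -0.004 and 0.004 m and x of mic0_head in the frame of bay4 above 0.06 m and angle between the x axis of mic0 and the x axis of rack, either way round below 0.08 rad)) and ((x of mic1 in the frame of bay0 between -0.014 and 0.014 m and y of mic1 in the frame of bay0 between -0.005 and 0.005 m and z of mic1 in the frame of bay0 between -0.004 and 0.004 m and x of mic1_head in the frame of bay0 above 0.06 m and angle between the x axis of mic1 and the x axis of rack, either way round below 0.08 rad) or (x of mic1 in the frame of bay1 between -0.014 and 0.014 m and y of mic1 in the frame of bay1 between -0.005 and 0.005 m and z of mic1 in the frame of bay1 between -0.004 and 0.004 m and x of mic1_head in the frame of bay1 above 0.06 m and angle between the x axis of mic1 and the x axis of rack, either way round below 0.08 rad) or (x of mic1 in the frame of bay2 between -0.014 and 0.014 m and y of mic1 in the frame of bay2 between -0.005 and 0.005 m and z of mic1 in the frame of bay2 between -0.004 and 0.004 m and x of mic1_head in the frame of bay2 above 0.06 m and angle between the x axis of mic1 and the x axis of rack, either way round below 0.08 rad) or (x of mic1 in the frame of bay3 between -0.014 and 0.014 m and y of mic1 in the frame of bay3 between -0.005 and 0.005 m and z of mic1 in the frame of bay3 between -0.004 and 0.004 m and x of mic1_head in the frame of bay3 above 0.06 m and angle between the x axis of mic1 and the x axis of rack, either way round below 0.08 rad) or (x of mic1 in the frame of bay4 between -0.014 and 0.014 m and y of mic1 in the frame of bay4 between -0.005 and 0.005 m and z of mic1 in the frame of bay4 between -0.004 and 0.004 m and x of mic1_head in the frame of bay4 above 0.06 m and angle between the x axis of mic1 and the x axis of rack, either way round below 0.08 rad)) and ((x of mic2 in the frame of bay0 between -0.014 and 0.014 m and y of mic2 in the frame of bay0 between -0.005 and 0.005 m and z of mic2 in the frame of bay0 between -0.004 and 0.004 m and x of mic2_head in the frame of bay0 above 0.06 m and angle between the x axis of mic2 and the x axis of rack, either way round below 0.08 rad) or (x of mic2 in the frame of bay1 between -0.014 and 0.014 m and y of mic2 in the frame of bay1 between -0.005 and 0.005 m and z of mic2 in the frame of bay1 between -0.004 and 0.004 m and x of mic2_head in the frame of bay1 above 0.06 m and angle between the x axis of mic2 and the x axis of rack, either way round below 0.08 rad) or (x of mic2 in the frame of bay2 between -0.014 and 0.014 m and y of mic2 in the frame of bay2 between -0.005 and 0.005 m and z of mic2 in the frame of bay2 between -0.004 and 0.004 m and x of mic2_head in the frame of bay2 above 0.06 m and angle between the x axis of mic2 and the x axis of rack, either way round below 0.08 rad) or (x of mic2 in the frame of bay3 between -0.014 and 0.014 m and y of mic2 in the frame of bay3 between -0.005 and 0.005 m and z of mic2 in the frame of bay3 between -0.004 and 0.004 m and x of mic2_head in the frame of bay3 above 0.06 m and angle between the x axis of mic2 and the x axis of rack, either way round below 0.08 rad) or (x of mic2 in the frame of bay4 between -0.014 and 0.014 m and y of mic2 in the frame of bay4 between -0.005 and 0.005 m and z of mic2 in the frame of bay4 between -0.004 and 0.004 m and x of mic2_head in the frame of bay4 above 0.06 m and angle between the x axis of mic2 and the x axis of rack, either way round below 0.08 rad)) and ((x of mic3 in the frame of bay0 between -0.014 and 0.014 m and y of mic3 in the frame of bay0 between -0.005 and 0.005 m and z of mic3 in the frame of bay0 between -0.004 and 0.004 m and x of mic3_head in the frame of bay0 above 0.06 m and angle between the x axis of mic3 and the x axis of rack, either way round below 0.08 rad) or (x of mic3 in the frame of bay1 between -0.014 and 0.014 m and y of mic3 in the frame of bay1 between -0.005 and 0.005 m and z of mic3 in the frame of bay1 between -0.004 and 0.004 m and x of mic3_head in the frame of bay1 above 0.06 m and angle between the x axis of mic3 and the x axis of rack, either way round below 0.08 rad) or (x of mic3 in the frame of bay2 between -0.014 and 0.014 m and y of mic3 in the frame of bay2 between -0.005 and 0.005 m and z of mic3 in the frame of bay2 between -0.004 and 0.004 m and x of mic3_head in the frame of bay2 above 0.06 m and angle between the x axis of mic3 and the x axis of rack, either way round below 0.08 rad) or (x of mic3 in the frame of bay3 between -0.014 and 0.014 m and y of mic3 in the frame of bay3 between -0.005 and 0.005 m and z of mic3 in the frame of bay3 between -0.004 and 0.004 m and x of mic3_head in the frame of bay3 above 0.06 m and angle between the x axis of mic3 and the x axis of rack, either way round below 0.08 rad) or (x of mic3 in the frame of bay4 between -0.014 and 0.014 m and y of mic3 in the frame of bay4 between -0.005 and 0.005 m and z of mic3 in the frame of bay4 between -0.004 and 0.004 m and x of mic3_head in the frame of bay4 above 0.06 m and angle between the x axis of mic3 and the x axis of rack, either way round below 0.08 rad)) and ((x of mic4 in the frame of bay0 between -0.014 and 0.014 m and y of mic4 in the frame of bay0 between -0.005 and 0.005 m and z of mic4 in the frame of bay0 between -0.004 and 0.004 m and x of mic4_head in the frame of bay0 above 0.06 m and angle between the x axis of mic4 and the x axis of rack, either way round below 0.08 rad) or (x of mic4 in the frame of bay1 between -0.014 and 0.014 m and y of mic4 in the frame of bay1 between -0.005 and 0.005 m and z of mic4 in the frame of bay1 between -0.004 and 0.004 m and x of mic4_head in the frame of bay1 above 0.06 m and angle between the x axis of mic4 and the x axis of rack, either way round below 0.08 rad) or (x of mic4 in the frame of bay2 between -0.014 and 0.014 m and y of mic4 in the frame of bay2 between -0.005 and 0.005 m and z of mic4 in the frame of bay2 between -0.004 and 0.004 m and x of mic4_head in the frame of bay2 above 0.06 m and angle between the x axis of mic4 and the x axis of rack, either way round below 0.08 rad) or (x of mic4 in the frame of bay3 between -0.014 and 0.014 m and y of mic4 in the frame of bay3 between -0.005 and 0.005 m and z of mic4 in the frame of bay3 between -0.004 and 0.004 m and x of mic4_head in the frame of bay3 above 0.06 m and angle between the x axis of mic4 and the x axis of rack, either way round below 0.08 rad) or (x of mic4 in the frame of bay4 between -0.014 and 0.014 m and y of mic4 in the frame of bay4 between -0.005 and 0.005 m and z of mic4 in the frame of bay4 between -0.004 and 0.004 m and x of mic4_head in the frame of bay4 above 0.06 m and angle between the x axis of mic4 and the x axis of rack, either way round below 0.08 rad))), for 0.2 s.
2. the power lever is pushed over to on (value of joint lever above 0.85 rad), for 0.2 s.
At the end, for the whole second after the job is handed in: Every microphone present lies home in a bay of the rack: mid-handle within 4 mm in height and 5 mm sideways of the bay's point and within 14 mm along it, axis within 0.08 rad of the rack's x, head to the rack's +x; all let go and at rest; the power lever beyond 0.85 rad (all of step 1 and value of joint lever above 0.85 rad and contact force between the fingers and mic0 below 0.5 N and contact force between the fingers and mic1 below 0.5 N and contact force between the fingers and mic2 below 0.5 N and contact force between the fingers and mic3 below 0.5 N and contact force between the fingers and mic4 below 0.5 N and linear speed of each of mic0, mic1, mic2, mic3, mic4 below 0.02 m/s); the robot touches nothing.
It fails at once if the bowl is moved more than 25 mm (distance of bowl from where it was at the start of the episode above 0.025 m).
It fails at once if the fidget cube is moved more than 25 mm (distance of fidget_cube from where it was at the start of the episode above 0.025 m).
Of mic0, mic1, mic2, mic3, mic4 only 3 to 5 are there at a start; the rules pass over those that are not, and their reading is None.
At some moment in a run one of mic0, mic1, mic2, mic3, mic4 may be knocked a few centimetres aside while the robot is not near it.
Once in a run the grip may slacken for a moment while it holds something.
It also fails if it takes over 210 s, if anything falls off the work surface, if the arm or the gripper's body presses on something with over 40 N, if the wrist force passes 120 N, or if a joint passes its speed limit or range.

## Working session

There is one attempt and no reset: what is moved stays moved. The work goes in short steps, Python scripts to look and compute and a shell command to move; the robot and the scene stay as the last step left them, time stands still between calls to the robot, and variables do not carry over. Pictures are saved under pics/ and viewed, about 12 in all and at most 16, crops included, and the job is handed in when it is done.

```bash
ls; mkdir -p pics; cat > h.py <<'E'
import numpy as np, cv2
from rig import manip
from scipy.spatial.transform import Rotation as R
def snap(cam,name=None,crop=None,scale=1):
    d=manip.get_image(cam)
    np.savez('%s.npz'%cam,**{k:np.asarray(v) for k,v in d.items()})
    if name: view(d['pixels'],name,crop,scale)
    return d
def view(im,name,crop=None,scale=1):
    if crop: im=im[crop[1]:crop[3],crop[0]:crop[2]]
    cv2.imwrite('pics/'+name,cv2.resize(im,None,fx=scale,fy=scale,interpolation=cv2.INTER_CUBIC))
def cloud(d):
    K=d['intrinsics'];v,u=np.mgrid[:480,:640];z=d['depth']
    P=np.stack([(u-K[0,2])*z/K[0,0],(v-K[1,2])*z/K[1,1],z],-1)
    Rm=cv2.Rodrigues(np.asarray(d['rvec'],float))[0]
    return (P-np.ravel(d['tvec']))@Rm
def px(d,p):
    return cv2.projectPoints(np.atleast_2d(np.asarray(p,float)),d['rvec'],d['tvec'],d['intrinsics'],None)[0].reshape(-1,2)
def st():
    s=manip.get_state();return s
E
python3 - <<'E'
from h import *
a=snap('top','top0.png');b=snap('scene','scene0.png')
for d in(a,b): print(d['intrinsics'],d['rvec'],d['tvec'])
s=st();print(s)
E
```

```text
pics
[[505.87797643   0.         313.79620469]
 [  0.         505.87797643 242.92932391]
 [  0.           0.           1.        ]] [ 2.14353053 -2.17629194  0.17387093] [-0.00398485  0.53906381  1.29446201]
[[451.99520676   0.         323.98020417]
 [  0.         451.99520676 246.31212923]
 [  0.           0.           1.        ]] [ 1.86814873  1.64414268 -0.65305136] [-0.09089359 -0.30944184  1.37574982]
{'clock': 0.1, 'qpos': array([ 1.03001460e+00,  2.76528601e-01,  1.50600189e+00,  3.80223588e-05,
        1.36070371e+00, -1.21034649e-01]), 'qd': array([ 0.00199619, -0.00075844, -0.00351551,  0.00034773, -0.00059328,
       -0.0002109 ]), 'effort': array([ 3.38263490e-03, -4.17697763e+01, -2.46406782e+01, -8.48363948e-05,
        5.78070962e-03, -2.36501613e-06]), 'position': array([0.23409747, 0.5246766 , 0.23052986]), 'ee_rot': array([ 0.69138911,  0.14677404,  0.6917911 , -0.14786327]), 'contact_force': array([ 0.04828124, -0.22149559,  0.61361466]), 'moment': array([ 0.01192822,  0.01767829, -0.0028487 ]), 'width': 0.08530754220963731}
```

View pics/top0.png

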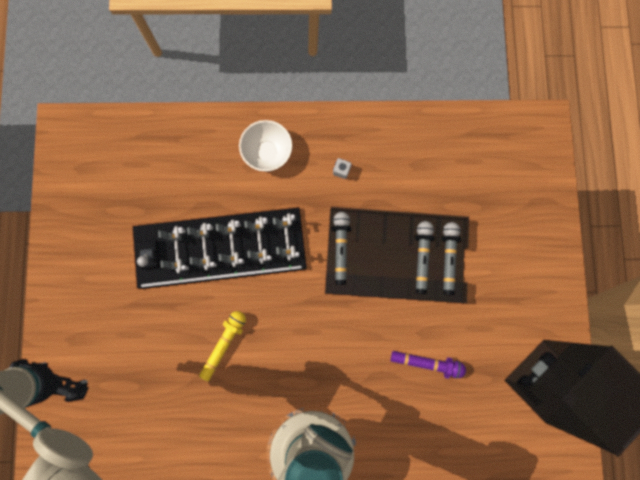

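View pics/scene0.png

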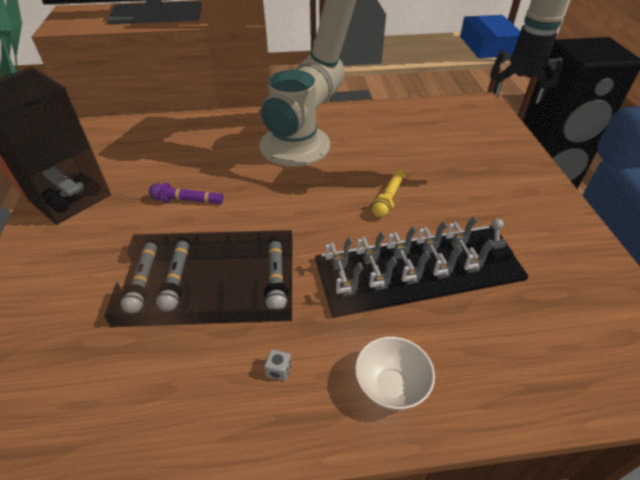

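The top view shows three grey mics in the tray (heads at about (342,220), (425,230), (452,230)), the rack at (220,248) with its lever at the left end (147,258) and all five bays free. The yellow and purple look-alikes are outside the tray.

```bash
cat >> h.py <<'E'
def rect(P,mask,zlo,zhi,lo,hi):
    m=mask&(P[...,2]>zlo)&(P[...,2]<zhi)&(P[...,0]>lo[0])&(P[...,0]<hi[0])&(P[...,1]>lo[1])&(P[...,1]<hi[1])
    return P[m]
E
python3 - <<'E'
from h import *
for cam in('top','scene'):
    d=np.load(cam+'.npz');P=cloud(d);g=d['pixels'].max(-1);ok=d['depth']>0
    print(cam,'table z',np.median(P[(P[...,0]>.35)&(P[...,0]<.9)&(abs(P[...,1])<.6)&ok][:,2]))
    # rough world positions
    if cam=='top':
        for n,u,v in[('rackL',137,257),('rackR',303,240),('trayc',397,255),('lever',147,258),('m0h',342,220),('m0t',341,282),('m1h',425,230),('m1t',422,291),('m2h',452,230),('m2t',450,291),('bowl',266,146),('cube',342,168)]:
            print(n,P[v,u].round(3))
    dark=(g<60)&ok
    for n,z0,z1,lo,hi in[('rackbase',.012,.024,(.35,.02),(.7,.6)),('traywalls',.03,.046,(.3,-.45),(.75,.05))]:
        Q=rect(P,dark,z0,z1,lo,hi)[:,:2].astype(np.float32)
        if len(Q)>20:
            Q=Q-0; r=cv2.minAreaRect(Q*1000);print(n,len(Q),r)
    Q=rect(P,ok,.006,.2,(.35,.02),(.7,.6));r=cv2.minAreaRect((Q[:,:2]*1000).astype(np.float32));print('rack any',r)
    Q=rect(P,ok,.005,.2,(.3,-.45),(.75,-.0));print('tray any',cv2.minAreaRect((Q[:,:2]*1000).astype(np.float32)))
E
```

```text
top table z 0.0023730467630249073
rackL [0.511 0.455 0.017]
rackR [0.552 0.016 0.001]
trayc [ 0.508 -0.237  0.005]
lever [0.505 0.422 0.041]
m0h [ 0.597 -0.087  0.051]
m0t [ 0.435 -0.081  0.039]
m1h [ 0.567 -0.305  0.051]
m1t [ 0.408 -0.291  0.045]
m2h [ 0.567 -0.377  0.046]
m2t [ 0.407 -0.365  0.042]
bowl [0.815 0.115 0.009]
cube [ 0.741 -0.091  0.041]
rackbase 5788 ((536.7457275390625, 239.3441162109375), (162.89926147460938, 447.2076721191406), 6.45806884765625)
traywalls 1179 ((505.8324279785156, -232.48916625976562), (365.5661926269531, 226.03929138183594), 85.1143798828125)
rack any ((524.8175048828125, 309.89404296875), (348.78375244140625, 579.6122436523438), 0.03564055263996124)
tray any ((525.2372436523438, -225.13502502441406), (449.5948181152344, 448.8548889160156), 0.11704955250024796)
scene table z -0.00024560294703532216
rackbase 6610 ((541.7869262695312, 238.19192504882812), (164.34817504882812, 448.57464599609375), 6.3605570793151855)
traywalls 2355 ((512.780517578125, -186.6334686279297), (461.1490478515625, 231.92974853515625), 85.0823745727539)
rack any ((483.80035400390625, 233.65725708007812), (279.158447265625, 450.9487609863281), 5.888408184051514)
tray any ((563.5855712890625, -239.2247314453125), (370.8654479980469, 349.4592590332031), 85.05607604980469)
```

```bash
python3 - <<'E'
from h import *
d=np.load('top.npz');view(d['pixels'],'t_rack.png',(120,195,320,300),4);view(d['pixels'],'t_tray.png',(315,195,485,310),4)
E
```

```text
(no output)
```

View pics/t_rack.png

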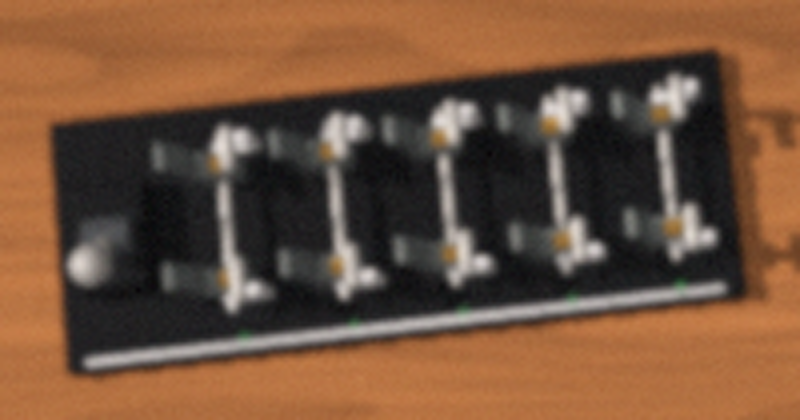

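The rack crop shows five empty bays (orange seats), with the prongs on the left (+y) and the white sprung jaws on the right (-y), as specified. The lever ball at crop (88,265) is towards the robot, so it is off. Next I'll refine the poses.

```bash
cat >> h.py <<'E'
def ray_z(d,u,v,z):
    K=d['intrinsics'];Rm=cv2.Rodrigues(np.asarray(d['rvec'],float))[0];c=-Rm.T@np.ravel(d['tvec'])
    r=Rm.T@np.array([(u-K[0,2])/K[0,0],(v-K[1,2])/K[1,1],1]);return c+r*(z-c[2])/r[2]
def mics(d,z0=.033,z1=.050):
    """handle ridges in the tray's finger cut-away: mid-lane points well above the floor"""
    P=cloud(d);ok=d['depth']>0;out=[]
    T=np.array([.507,-.235]);a=np.deg2rad(-5);x=np.array([np.cos(a),np.sin(a)]);y=np.array([-x[1],x[0]])
    q=(P[...,:2]-T);tx,ty=q@x,q@y
    for k in range(5):
        m=ok&(tx>-.055)&(tx<.025)&(abs(ty-(k-2)*.072)<.034)&(P[...,2]>z0)&(P[...,2]<z1)
        if m.sum()>40:
            X=P[m];f=np.polyfit(X[:,0],X[:,1],1);out.append((k,m.sum(),X[:,:2].mean(0).round(4),X[:,2].max().round(4),np.rad2deg(np.arctan(f[0])).round(2),[((P[ok&(tx>.05)&(tx<.12)&(abs(ty-(k-2)*.072)<.03)&(P[...,2]>.04)])[:,:2].mean(0)).round(4)]))
    return out
E
python3 - <<'E'
from h import *
d=np.load('top.npz')
C=[ray_z(d,120+u/4-.4,195+v/4-.4,.018)[:2] for u,v in[(53,125),(718,52),(742,298),(73,372)]]
C=np.array(C);print(C.round(4),C.mean(0).round(4),[np.linalg.norm(C[i]-C[i-1]).round(4) for i in range(4)])
e=C[0]-C[1]+C[3]-C[2];print('yaw',np.rad2deg(np.arctan2(-e[0],e[1])))
for cam in('top','scene'):
    d=np.load(cam+'.npz')
    for m in mics(d):print(cam,m)
    P=cloud(d)
    L=P[(P[...,2]>.075)&(P[...,2]<.1)&(P[...,0]>.4)&(P[...,0]<.6)&(P[...,1]>.39)&(P[...,1]<.46)];print('lever',len(L),L.mean(0) if len(L) else '')
    h=rect(P,d['depth']>0,.06,.11,(.42,.05),(.66,.45));print(len(h),cv2.minAreaRect((h[:,:2]*1000).astype(np.float32)))
d=np.load('scene.npz');view(d['pixels'],'s_rack.png',(305,205,535,320),3.4)
E
```

```text
[[0.5942 0.4687]
 [0.6384 0.0254]
 [0.4719 0.0116]
 [0.4298 0.4504]] [0.5336 0.239 ] [np.float64(0.1654), np.float64(0.4455), np.float64(0.167), np.float64(0.4408)]
yaw 5.587138318531019
top (0, np.int64(297), array([ 0.4792, -0.3686]), np.float64(0.049), np.float64(-5.65), [array([ 0.5693, -0.3785])])
top (1, np.int64(296), array([ 0.4857, -0.2978]), np.float64(0.0496), np.float64(-5.81), [array([ 0.5764, -0.3084])])
top (4, np.int64(303), array([ 0.5049, -0.0812]), np.float64(0.049), np.float64(-1.41), [array([ 0.5978, -0.0883])])
lever 80 [0.49302109 0.41754594 0.09328559]
1119 ((535.4146728515625, 239.39878845214844), (112.46009063720703, 390.3997497558594), 6.071245193481445)
scene (0, np.int64(313), array([ 0.4813, -0.3705]), np.float64(0.0453), np.float64(-5.48), [array([ 0.5678, -0.3799])])
scene (1, np.int64(313), array([ 0.4882, -0.2993]), np.float64(0.0445), np.float64(-5.47), [array([ 0.5717, -0.3092])])
scene (4, np.int64(307), array([ 0.507 , -0.0843]), np.float64(0.0453), np.float64(-2.39), [array([ 0.5974, -0.0883])])
lever 110 [0.49897804 0.41468255 0.08886552]
1949 ((537.7595825195312, 237.76153564453125), (113.63789367675781, 387.4132080078125), 5.471062660217285)
```

View pics/s_rack.png

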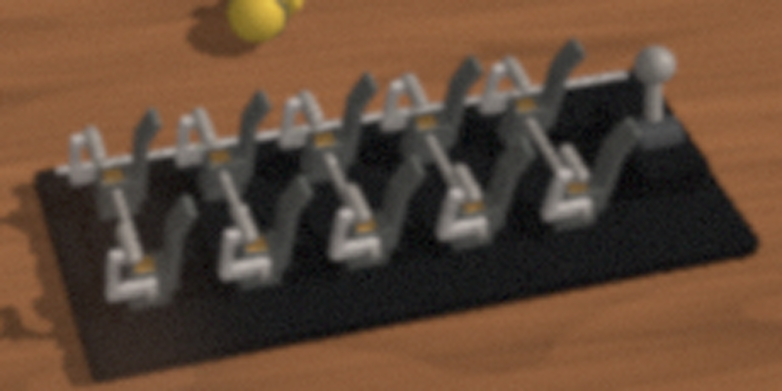

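View pics/t_tray.png

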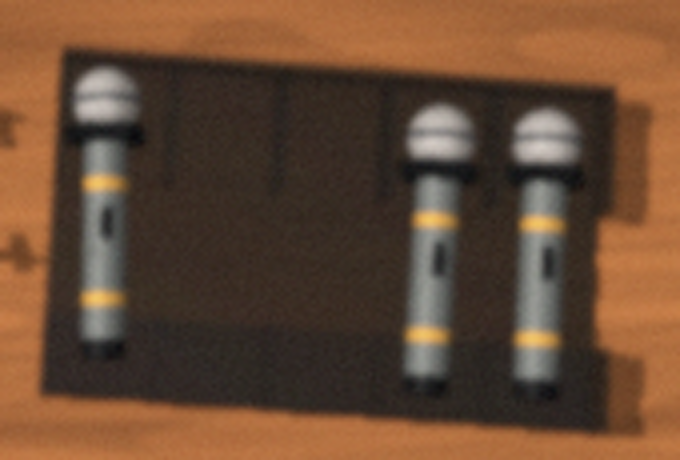

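The scene crop agrees: five empty bays, lever off. The tray crop shows mics in lanes 4, 1 and 0 with their ring pairs. I'll fit the rack from the orange seats and the mics from rings and heads.

```bash
python3 - <<'E'
from h import *
def fit(W,M):
    W=np.array(W)[:,:2];M=np.array(M);w0,m0=W.mean(0),M.mean(0)
    H=(M-m0).T@(W-w0);a=np.arctan2(H[0,1]-H[1,0],H[0,0]+H[1,1]);Rm=np.array([[np.cos(a),-np.sin(a)],[np.sin(a),np.cos(a)]])
    t=w0-Rm@m0;return t.round(4),np.rad2deg(a).round(2),np.abs(W-(M@Rm.T+t)).max(0).round(4)
ys=[.106,.034,-.038,-.110,-.182]
d=np.load('top.npz')
px_=[((213,163),(225,280)),((327,153),(337,266)),((440,139),(450,254)),((550,126),(562,241)),((661,113),(674,227))]
W=[];M=[]
for y,(a,b) in zip(ys,px_):
    for (u,v),x in((a,.038),(b,-.038)):W.append(ray_z(d,120+u/4-.4,195+v/4-.4,.051));M.append((x,y))
print('top seats',fit(W,M))
s=np.load('scene.npz')
px_=[((577,187),(526,105)),((473,209),(428,123)),((365,228),(324,140)),((257,246),(219,158)),((145,265),(112,176))]
W=[];M=[]
for y,(a,b) in zip(ys,px_):
    for (u,v),x in((a,.038),(b,-.038)):W.append(ray_z(s,305+u/3.4-.35,205+v/3.4-.35,.051));M.append((x,y))
print('scene seats',fit(W,M))
for n,h,r1,r2 in[('L4',(107,97),(105,183),(102,298)),('L1',(441,136),(434,220),(427,336)),('L0',(547,138),(541,223),(537,340))]:
    f=lambda p,z:ray_z(d,315+p[0]/4-.4,195+p[1]/4-.4,z)[:2]
    H=f(h,.030);A=f(r1,.040);B=f(r2,.040);m=(A+B)/2;v=H-m
    print(n,'mid',m.round(4),'head',H.round(4),'dist',np.linalg.norm(v).round(4),'yaw',np.rad2deg(np.arctan2(v[1],v[0])).round(2),'ringdist',np.linalg.norm(A-B).round(4))
S=st();print(R.from_quat(np.roll(S['ee_rot'],-1)).as_matrix().round(3))
E
```

```text
top seats (array([0.5344, 0.2418]), np.float64(5.88), array([0.0012, 0.0026]))
scene seats (array([0.5376, 0.2395]), np.float64(5.69), array([0.0018, 0.0011]))
L4 mid [ 0.5066 -0.0816] head [ 0.6038 -0.087 ] dist 0.0974 yaw -3.18 ringdist 0.0759
L1 mid [ 0.4788 -0.2958] head [ 0.5746 -0.3096] dist 0.0968 yaw -8.22 ringdist 0.0767
L0 mid [ 0.4754 -0.3673] head [ 0.5723 -0.3808] dist 0.0978 yaw -7.92 ringdist 0.0773
[[-0.001  0.408  0.913]
 [-0.001  0.913 -0.408]
 [-1.    -0.002 -0.   ]]
```

```bash
cat >> h.py <<'E'
RK=np.array([.536,.238]);RYAW=5.8
def bay(k,x=0,dy=0):
    a=np.deg2rad(RYAW);y=[-.182,-.110,-.038,.034,.106][k]+dy
    return RK+[np.cos(a)*x-np.sin(a)*y,np.sin(a)*x+np.cos(a)*y]
def go(x,y,z,yaw):
    """rows' numbers to bring TCP to x,y,z (m), tool down, mic axis (tool z) at yaw deg"""
    s=st();Rc=R.from_quat(np.roll(s['ee_rot'],-1));a=np.deg2rad(yaw)
    Z=np.array([np.cos(a),np.sin(a),0]);X=np.array([0,0,-1.]);Rt=R.from_matrix(np.c_[X,np.cross(Z,X),Z])
    print('pos',s['position'].round(4),'w',round(s['width'],4),'F',np.round(s['contact_force'],1),'t',round(s['clock'],1))
    print('delta cm',(Rc.inv().apply(np.array([x,y,z])-s['position'])*100).round(2),'dr',(Rc.inv()*Rt).as_rotvec().round(3))
E
python3 -c "
from h import *
go(.507,-.082,.2,-2.7); print(bay(0),bay(2),bay(4))"
```

```text
pos [0.2341 0.5247 0.2305] w 0.0853 F [ 0.  -0.2  0.6] t 0.1
delta cm [  3.11 -44.27  49.65] dr [-0.373 -0.001  0.002]
[0.55439225 0.05693171] [0.53984014 0.20019453] [0.52528803 0.34345736]
```

```bash
python3 -m creep '{"delta_pos": [[0,-22,25],[0,-44.3,49.7],[0,-44.3,49.7],[0,-44.3,49.7],[0,-44.3,49.7],[0,-44.3,49.7],[0,-44.3,49.7],[0,-44.3,49.7],[0,-44.3,49.7],[0,-44.3,49.7]], "dr": [[-0.1,0,0],[-0.2,0,0],[-0.373,0,0],[-0.373,0,0],[-0.373,0,0],[-0.373,0,0],[-0.373,0,0],[-0.373,0,0],[-0.373,0,0],[-0.373,0,0]]}' 1 80; python3 -c "
from h import *
go(.507,-.082,.15,-2.7)"
```

```text
clock: 1.1
position: [0.438, 0.0715, 0.2312]
ee_rot: [0.707, 0.017, 0.707, -0.016]
contact_force: [0.2, 0.6, -0.2]
width: 0.0853
pos [0.438  0.0715 0.2312] w 0.0853 F [ 0.2  0.6 -0.2] t 1.1
delta cm [  8.12 -15.01   7.61] dr [ 0.  0. -0.]
```

```bash
python3 -m creep '{"delta_pos": [[8.1,-15,7.6],[8.1,-15,7.6],[8.1,-15,7.6],[8.1,-15,7.6],[8.1,-15,7.6],[8.1,-15,7.6],[8.1,-15,7.6]], "dr": [[0,0,0],[0,0,0],[0,0,0],[0,0,0],[0,0,0],[0,0,0],[0,0,0]]}'; python3 - <<'E'
from h import *
go(.507,-.082,.010,-2.7)
a=snap('top');b=snap('scene')
for d in(a,b): print(px(d,[st()['position'],[.507,-.082,.028],[.602,-.0865,.028]]).round(1))
A=cv2.resize(a['pixels'][180:320,290:430],(400,400));B=cv2.resize(b['pixels'][180:320,220:360],(400,400));view(np.hstack([A,B]),'pre4.png')
E
```

```text
clock: 1.8
position: [0.5064, -0.0791, 0.1505]
ee_rot: [0.707, 0.017, 0.707, -0.016]
contact_force: [-0.2, -0.1, 0.1]
width: 0.0855
pos [ 0.5064 -0.0791  0.1505] w 0.0855 F [-0.2 -0.1  0.1] t 1.8
delta cm [14.05 -0.3   0.08] dr [ 0.001 -0.    -0.001]
[[342.7 249.4]
 [340.3 255. ]
 [341.1 219.7]]
[[272.9 225.2]
 [275.8 265.6]
 [276.2 300.1]]
```

View pics/pre4.png

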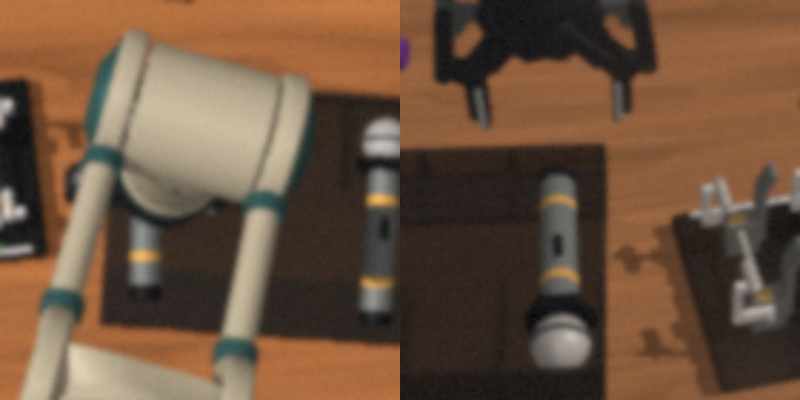

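The scene half shows the fingertips centred on (551,118), matching the projected TCP, and the mic rings match the projected mid-handle. Descending.

```bash
python3 -m creep '{"delta_pos": [[3,-0.2,0],[6,-0.3,0.1],[9,-0.3,0.1],[12,-0.3,0.1],[14,-0.3,0.1],[14,-0.3,0.1],[14,-0.3,0.1]], "dr": [[0,0,0],[0,0,0],[0,0,0],[0,0,0],[0,0,0],[0,0,0],[0,0,0]]}' 0.4; python3 -m creep '{"delta_pos": [[0,0,0],[0,0,0],[0,0,0],[0,0,0],[0,0,0],[0,0,0],[0,0,0],[0,0,0]], "dr": [[0,0,0],[0,0,0],[0,0,0],[0,0,0],[0,0,0],[0,0,0],[0,0,0],[0,0,0]]}' -1 80;  python3 -c "
from h import *
go(.507,-.082,.010,-2.7)"
```

```text
clock: 2.6
position: [0.508, -0.0823, 0.011]
ee_rot: [0.707, 0.016, 0.707, -0.016]
contact_force: [-0.5, 0.0, 0.0]
width: 0.0597
clock: 3.4
position: [0.5087, -0.0832, 0.0121]
ee_rot: [0.708, 0.017, 0.706, -0.017]
contact_force: [-0.6, -0.8, 6.1]
width: 0.0257
pos [ 0.5087 -0.0832  0.0121] w 0.0257 F [-0.6 -0.8  6.1] t 3.4
delta cm [ 0.21  0.11 -0.18] dr [-0.     0.003  0.   ]
```

```bash
python3 -m creep '{"delta_pos": [[-1,0,0],[-3,0,0],[-6,0,0],[-10,0,0],[-14,0,0],[-18,0,0],[-18,0,0],[-18,0,0]], "dr": [[0,0,0],[0,0,0],[0,0,0],[0,0,0],[0,0,0],[0,0,0],[0,0,0],[0,0,0]]}';  python3 -c "
from h import *
x,y=bay(4);go(x,y,.16,RYAW)"
```

```text
clock: 4.2
position: [0.5075, -0.083, 0.1914]
ee_rot: [0.708, 0.016, 0.706, -0.017]
contact_force: [-0.2, 0.4, -3.5]
width: 0.0258
pos [ 0.5075 -0.083   0.1914] w 0.0258 F [-0.2  0.4 -3.5] t 4.2
delta cm [ 3.13 42.68 -0.22] dr [-0.148  0.002  0.001]
```

```bash
python3 -m creep '{"delta_pos": [[0,4,0],[0,8,0],[0,12,0],[0,16.5,0],[0,21,0],[0,25.5,0],[0,30,0],[0,34.5,-0.1],[0,39,-0.2],[0,42.7,-0.2]], "dr": [[0,0,0],[0,0,0],[-0.02,0,0],[-0.04,0,0],[-0.06,0,0],[-0.08,0,0],[-0.1,0,0],[-0.12,0,0],[-0.14,0,0],[-0.148,0,0]]}'; python3 -m creep '{"delta_pos": [[2,0,0],[3,0,0],[3,0,0],[3,0,0]], "dr": [[0,0,0],[0,0,0],[0,0,0],[0,0,0]]}'; python3 - <<'E'
from h import *
x,y=bay(4);go(x,y,.130,RYAW)
a=snap('top');b=snap('scene','w.png')
p=st()['position'];B=bay(4);a_=np.deg2rad(RYAW)
for d in(a,b): print(px(d,[p,[p[0]+.095*np.cos(a_),p[1]+.095*np.sin(a_),p[2]+.019],[*bay(4),.065],[*bay(4,.038),.051],[*bay(4,-.038),.051]]).round(1).tolist())
A=cv2.resize(a['pixels'][180:320,110:250],(400,400));B=cv2.resize(b['pixels'][140:320,420:600],(400,400));view(np.hstack([A,B]),'bay4.png')
E
```

```text
clock: 5.2
position: [0.5237, 0.3454, 0.1876]
ee_rot: [0.704, -0.037, 0.708, 0.036]
contact_force: [1.4, 0.2, -2.5]
width: 0.0263
clock: 5.6
position: [0.5251, 0.3425, 0.1593]
ee_rot: [0.705, -0.036, 0.707, 0.035]
contact_force: [0.8, 0.3, -2.5]
width: 0.0254
pos [0.5251 0.3425 0.1593] w 0.0254 F [ 0.8  0.3 -2.5] t 5.6
delta cm [2.93 0.1  0.03] dr [-0.001 -0.002  0.001]
[[165.3, 243.1], [160.0, 202.4], [175.2, 248.6], [175.4, 234.9], [177.7, 263.8]]
[[478.2, 210.7], [503.7, 236.0], [467.4, 242.7], [473.6, 259.4], [458.7, 235.4]]
```

View pics/bay4.png

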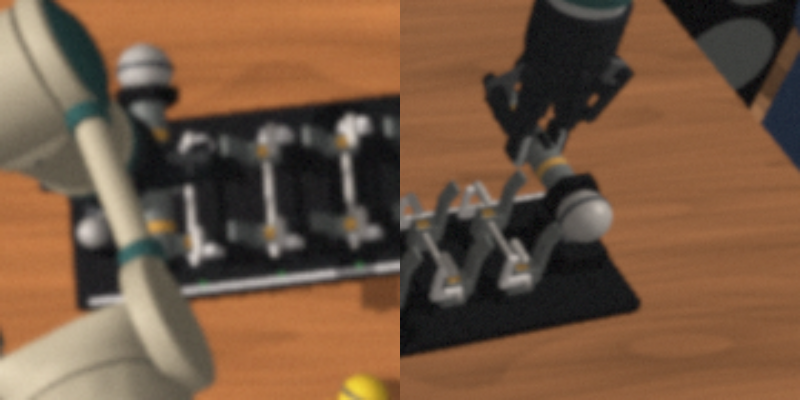

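The held mic is level and straight: its head at (585,215) matches the projection within 1 px, and the bay 4 seats match within about 1 px. Descending, watching forces.

```bash
python3 -m creep '{"delta_pos": [[2,0.1,0],[4,0.1,0],[6,0.1,0],[6.5,0.1,0],[6.5,0.1,0]], "dr": [[0,0,0],[0,0,0],[0,0,0],[0,0,0],[0,0,0]]}' -1 120; python3 -m creep '{"delta_pos": [[0.4,0,0],[0.8,0,0],[1.2,0,0],[1.2,0,0],[1.2,0,0]], "dr": [[0,0,0],[0,0,0],[0,0,0],[0,0,0],[0,0,0]]}'; python3 -c "
from h import *
x,y=bay(4);go(x,y,.048,RYAW)"
```

```text
clock: 6.2
position: [0.5255, 0.3441, 0.0953]
ee_rot: [0.706, -0.036, 0.706, 0.035]
contact_force: [-0.5, -0.1, -2.1]
width: 0.0249
clock: 6.7
position: [0.5255, 0.3447, 0.0834]
ee_rot: [0.706, -0.036, 0.706, 0.036]
contact_force: [-0.4, -0.7, -2.8]
width: 0.0249
pos [0.5255 0.3447 0.0834] w 0.0249 F [-0.4 -0.7 -2.8] t 6.7
delta cm [ 3.54 -0.12 -0.03] dr [ 0.  0. -0.]
```

```bash
for i in 1; do python3 -m creep '{"delta_pos": [[0.5,-0.1,0],[1,-0.1,0],[1.2,-0.1,0],[1.2,-0.1,0]], "dr": [[0,0,0],[0,0,0],[0,0,0],[0,0,0]]}'; python3 -m creep '{"delta_pos": [[0.5,0,0],[1,0,0],[1.2,0,0],[1.2,0,0]], "dr": [[0,0,0],[0,0,0],[0,0,0],[0,0,0]]}'; python3 -m creep '{"delta_pos": [[0.4,0,0],[0.7,0,0],[0.9,0,0],[0.9,0,0]], "dr": [[0,0,0],[0,0,0],[0,0,0],[0,0,0]]}'; done; python3 -c "
from h import *
x,y=bay(4);go(x,y,.048,RYAW)"
```

```text
clock: 7.1
position: [0.5267, 0.3459, 0.0728]
ee_rot: [0.707, -0.034, 0.705, 0.037]
contact_force: [-0.6, 5.0, 3.4]
width: 0.0251
clock: 7.5
position: [0.5276, 0.3451, 0.0611]
ee_rot: [0.708, -0.035, 0.704, 0.037]
contact_force: [0.7, 2.7, 4.9]
width: 0.0243
clock: 7.9
position: [0.5268, 0.3448, 0.0506]
ee_rot: [0.707, -0.035, 0.705, 0.036]
contact_force: [2.9, 4.3, -0.1]
width: 0.0245
pos [0.5268 0.3448 0.0506] w 0.0245 F [ 2.9  4.3 -0.1] t 7.9
delta cm [ 0.26 -0.12 -0.17] dr [-0.001  0.003 -0.002]
```

```bash
python3 -m creep '{"delta_pos": [[0.2,0,0],[0.3,0,0],[0.3,0,0]], "dr": [[0,0,0],[0,0,0],[0,0,0]]}'; python3 -m creep '{"delta_pos": [[0.2,0,0],[0.3,0,0],[0.3,0,0]], "dr": [[0,0,0],[0,0,0],[0,0,0]]}'; python3 -m creep '{"delta_pos": [[0.2,0,0],[0.3,0,0],[0.3,0,0]], "dr": [[0,0,0],[0,0,0],[0,0,0]]}'
```

```text
clock: 8.2
position: [0.5265, 0.3448, 0.0491]
ee_rot: [0.707, -0.035, 0.705, 0.037]
contact_force: [-0.4, 4.1, 10.2]
width: 0.025
clock: 8.5
position: [0.5265, 0.3448, 0.049]
ee_rot: [0.708, -0.035, 0.705, 0.037]
contact_force: [-4.9, 1.8, 24.9]
width: 0.0249
clock: 8.8
position: [0.5266, 0.3449, 0.0489]
ee_rot: [0.708, -0.035, 0.704, 0.037]
contact_force: [-8.5, -0.6, 38.8]
width: 0.0247
```

Firm stop with TCP z at 0.049, so the mic is seated. Backing off the press, releasing and rising.

```bash
python3 -m creep '{"delta_pos": [[-0.8,0,0],[-0.8,0,0],[-0.8,0,0],[-0.8,0,0],[-0.8,0,0]], "dr": [[0,0,0],[0,0,0],[0,0,0],[0,0,0],[0,0,0]]}' 0.06; python3 -m creep '{"delta_pos": [[-1,0,0],[-3,0,0],[-7,0,0],[-12,0,0],[-16,0,0],[-16,0,0]], "dr": [[0,0,0],[0,0,0],[0,0,0],[0,0,0],[0,0,0],[0,0,0]]}'; python3 -c "
from h import *
go(.480,-.298,.20,-6.5)"
```

```text
clock: 9.3
position: [0.5251, 0.343, 0.048]
ee_rot: [0.705, -0.036, 0.707, 0.035]
contact_force: [1.2, -0.4, 0.6]
width: 0.0451
clock: 9.9
position: [0.5291, 0.3454, 0.2171]
ee_rot: [0.711, -0.034, 0.702, 0.038]
contact_force: [0.4, -0.1, 0.3]
width: 0.0452
pos [0.5291 0.3454 0.2171] w 0.0452 F [ 0.4 -0.1  0.3] t 9.9
delta cm [  1.24 -63.52 -11.41] dr [ 0.215  0.013 -0.006]
```

```bash
python3 -m creep '{"delta_pos": [[0,-4.8,-0.9],[0,-9.6,-1.8],[0,-14.4,-2.7],[0,-19.2,-3.6],[0,-24,-4.5],[0,-29,-5.4],[0,-34,-6.3],[0,-39,-7.1],[0,-44,-8],[0,-48,-9]], "dr": [[0.02,0,0],[0.04,0,0],[0.06,0,0],[0.08,0,0],[0.1,0,0],[0.12,0,0],[0.14,0,0],[0.16,0,0],[0.18,0,0],[0.21,0,0]]}'; python3 - <<'E'
from h import *
b=snap('scene')
P=cloud(b);print(mics(b))
a=snap('top');print(mics(a))
# check bay4 mic
a_=np.deg2rad(RYAW)
print(px(b,[[*bay(4,.095),.065],[*bay(4,.117),.065],[*bay(4,-.075),.065],[*bay(4),.079]]).round(1).tolist())
go(.480,-.298,.15,-6.5)
view(b['pixels'],'s1.png',(220,170,560,330),2.35)
E
```

```text
clock: 10.9
position: [0.4841, -0.1454, 0.2092]
ee_rot: [0.706, 0.039, 0.706, -0.039]
contact_force: [0.5, -0.1, -0.9]
width: 0.0452
[(0, np.int64(317), array([ 0.4814, -0.3702]), np.float64(0.0446), np.float64(-5.16), [array([ 0.5679, -0.3796])]), (1, np.int64(311), array([ 0.4873, -0.2996]), np.float64(0.0454), np.float64(-6.22), [array([ 0.5723, -0.3093])])]
[(0, np.int64(292), array([ 0.4794, -0.369 ]), np.float64(0.0497), np.float64(-6.01), [array([ 0.5733, -0.3866])])]
[[487.6, 274.8], [492.7, 282.8], [453.2, 220.1], [468.9, 238.3]]
pos [ 0.4839 -0.1483  0.2091] w 0.0455 F [0.2 0.8 0. ] t 11.0
delta cm [  5.95 -14.89   1.34] dr [-0.002 -0.     0.003]
```

View pics/s1.png

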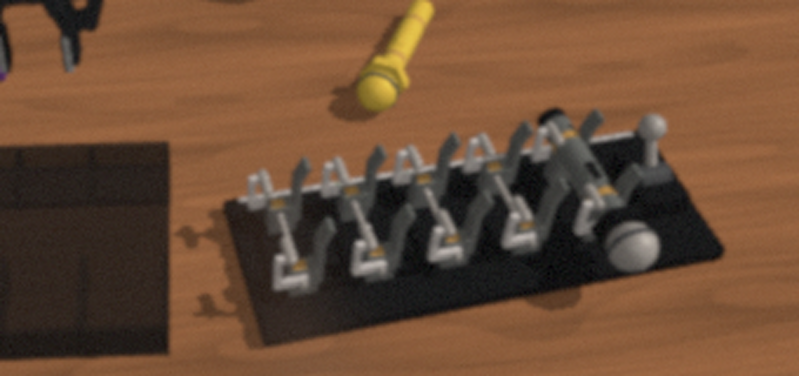

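Mic 1 sits in bay 4 with its head at about (489,275), against a predicted (488,275): home and straight. Next is lane 1.

```bash
sed -i 's/RK=np.array(\[.536,.238\])/RK=np.array([.537,.2393])/' h.py; python3 -m creep '{"delta_pos": [[0,-4.8,0.4],[0,-9.6,0.8],[1,-14.9,1.3],[4,-14.9,1.3],[6,-14.9,1.3],[6,-14.9,1.3],[6,-14.9,1.3]], "dr": [[0,0,0],[0,0,0],[0,0,0],[0,0,0],[0,0,0],[0,0,0],[0,0,0]]}' 0.35; python3 -c "
from h import *
go(.4805,-.299,.011,-6.3)"
```

```text
clock: 11.7
position: [0.4815, -0.2918, 0.1493]
ee_rot: [0.706, 0.038, 0.706, -0.038]
contact_force: [0.5, 0.1, 0.8]
width: 0.0575
pos [ 0.4815 -0.2918  0.1493] w 0.0575 F [0.5 0.1 0.8] t 11.7
delta cm [ 1.383e+01 -7.400e-01 -1.000e-02] dr [ 0.002 -0.001 -0.001]
```

```bash
python3 -m creep '{"delta_pos": [[0,0,0],[0,0,0],[0,0,0]], "dr": [[0,0,0],[0,0,0],[0,0,0]]}'; python3 -c "
from h import *
go(.4805,-.299,.011,-6.3)"
```

```text
clock: 12.0
position: [0.4819, -0.2925, 0.1504]
ee_rot: [0.707, 0.038, 0.705, -0.039]
contact_force: [-0.2, 0.0, 0.1]
width: 0.0576
pos [ 0.4819 -0.2925  0.1504] w 0.0576 F [-0.2  0.   0.1] t 12.0
delta cm [13.94 -0.65 -0.1 ] dr [0.002 0.002 0.001]
```

```bash
python3 -m creep '{"delta_pos": [[3,-0.65,0],[6,-0.65,-0.1],[9,-0.65,-0.1],[12,-0.65,-0.1],[13.9,-0.65,-0.1],[13.9,-0.65,-0.1],[13.9,-0.65,-0.1]], "dr": [[0,0,0],[0,0,0],[0,0,0],[0,0,0],[0,0,0],[0,0,0],[0,0,0]]}'; python3 -m creep '{"delta_pos": [[0,0,0],[0,0,0],[0,0,0],[0,0,0],[0,0,0],[0,0,0],[0,0,0],[0,0,0]], "dr": [[0,0,0],[0,0,0],[0,0,0],[0,0,0],[0,0,0],[0,0,0],[0,0,0],[0,0,0]]}' -1 100;  python3 -m creep '{"delta_pos": [[-1,0,0],[-3,0,0],[-6,0,0],[-10,0,0],[-14,0,0],[-17,0,0],[-17,0,0],[-17,0,0]], "dr": [[0,0,0],[0,0,0],[0,0,0],[0,0,0],[0,0,0],[0,0,0],[0,0,0],[0,0,0]]}';  python3 -c "
from h import *
x,y=bay(2);go(x,y,.18,RYAW)"
```

```text
clock: 12.7
position: [0.4801, -0.2991, 0.0109]
ee_rot: [0.706, 0.038, 0.706, -0.039]
contact_force: [0.2, -0.7, -0.1]
width: 0.0578
clock: 13.5
position: [0.4806, -0.2998, 0.0123]
ee_rot: [0.707, 0.038, 0.705, -0.039]
contact_force: [-0.7, 0.2, 4.7]
width: 0.0252
clock: 14.3
position: [0.4793, -0.2986, 0.1808]
ee_rot: [0.706, 0.038, 0.706, -0.039]
contact_force: [-0.2, 0.9, -3.8]
width: 0.025
pos [ 0.4793 -0.2986  0.1808] w 0.025 F [-0.2  0.9 -3.8] t 14.3
delta cm [ 0.06 50.38  0.69] dr [-0.21   0.001  0.   ]
```

```bash
python3 -m creep '{"delta_pos": [[0,4.5,0],[0,9,0.1],[0,14,0.2],[0,19,0.3],[0,24,0.4],[0,29,0.5],[0,34,0.6],[0,39,0.7],[0,44,0.7],[0,49,0.7]], "dr": [[-0.02,0,0],[-0.04,0,0],[-0.06,0,0],[-0.08,0,0],[-0.1,0,0],[-0.12,0,0],[-0.14,0,0],[-0.16,0,0],[-0.18,0,0],[-0.21,0,0]]}'; python3 -m creep '{"delta_pos": [[0,1.4,0],[2,1.4,0],[3.5,1.4,0],[3.5,1.4,0],[3.5,1.4,0]], "dr": [[0,0,0],[0,0,0],[0,0,0],[0,0,0],[0,0,0]]}'; python3 - <<'E'
from h import *
x,y=bay(2);go(x,y,.085,RYAW)
b=snap('scene')
p=st()['position'];a=np.deg2rad(RYAW);u=np.array([np.cos(a),np.sin(a),0])
print(px(b,[p+u*.095+[0,0,.016],p+u*.117+[0,0,.016],p-u*.075+[0,0,.016]]).round(1).tolist())
view(b['pixels'],'b2.png',(340,120,560,320),2.7)
E
```

```text
clock: 15.3
position: [0.538, 0.1891, 0.1778]
ee_rot: [0.704, -0.037, 0.708, 0.036]
contact_force: [1.3, -1.1, -1.5]
width: 0.0251
clock: 15.8
position: [0.5374, 0.2007, 0.144]
ee_rot: [0.705, -0.036, 0.707, 0.035]
contact_force: [0.4, 0.1, -1.6]
width: 0.0253
pos [0.5374 0.2007 0.144 ] w 0.0253 F [ 0.4  0.1 -1.6] t 15.8
delta cm [5.9  0.05 0.37] dr [-0.001 -0.003  0.001]
[[430.8, 254.3], [435.5, 262.9], [399.9, 196.9]]
```

View pics/b2.png

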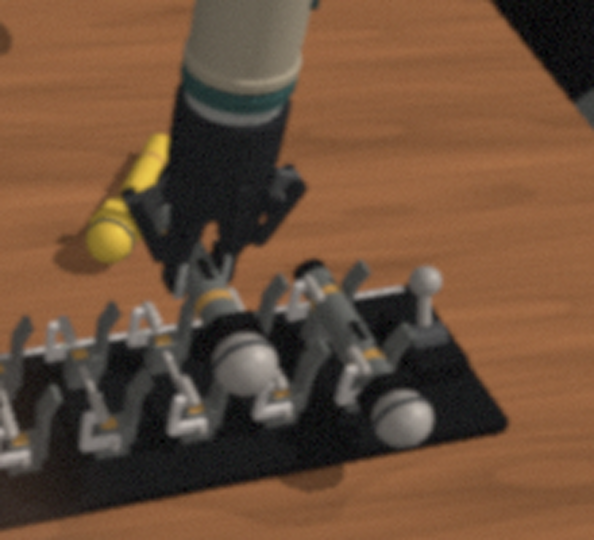

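The held mic's head at (431,254) matches the projection. Pressing into bay 2.

```bash
python3 -m creep '{"delta_pos": [[2,0,0.3],[4,0,0.3],[5.5,0.1,0.3],[6,0.1,0.3],[6,0.1,0.3]], "dr": [[0,0,0],[0,0,0],[0,0,0],[0,0,0],[0,0,0]]}' -1 120; python3 -m creep '{"delta_pos": [[0.5,0,0],[1,0,0],[1.2,0,0],[1.2,0,0]], "dr": [[0,0,0],[0,0,0],[0,0,0],[0,0,0]]}'; python3 -m creep '{"delta_pos": [[0.5,0,0],[1,0,0],[1.2,0,0],[1.2,0,0]], "dr": [[0,0,0],[0,0,0],[0,0,0],[0,0,0]]}'; python3 -m creep '{"delta_pos": [[0.4,0,0],[0.8,0,0],[1.2,0,0],[1.2,0,0]], "dr": [[0,0,0],[0,0,0],[0,0,0],[0,0,0]]}';python3 -c "
from h import *
x,y=bay(2);go(x,y,.049,RYAW)"
```

```text
clock: 16.35
position: [0.5412, 0.2023, 0.0853]
ee_rot: [0.706, -0.036, 0.706, 0.036]
contact_force: [0.4, -0.0, -2.2]
width: 0.0251
clock: 16.75
position: [0.5421, 0.2038, 0.0742]
ee_rot: [0.707, -0.035, 0.705, 0.036]
contact_force: [-0.4, 3.7, 1.7]
width: 0.0248
clock: 17.15
position: [0.5424, 0.2019, 0.0616]
ee_rot: [0.707, -0.037, 0.705, 0.036]
contact_force: [2.2, -3.2, 1.9]
width: 0.0247
clock: 17.55
position: [0.5404, 0.2017, 0.0492]
ee_rot: [0.706, -0.037, 0.707, 0.035]
contact_force: [0.3, -4.5, 6.7]
width: 0.0248
pos [0.5404 0.2017 0.0492] w 0.0248 F [ 0.3 -4.5  6.7] t 17.6
delta cm [ 0.02 -0.02  0.04] dr [ 0.001 -0.002  0.002]
```

```bash
python3 -m creep '{"delta_pos": [[0.2,0,0],[0.4,0,0],[0.5,0,0],[0.5,0,0]], "dr": [[0,0,0],[0,0,0],[0,0,0],[0,0,0]]}'; python3 -m creep '{"delta_pos": [[-0.5,0,0],[-0.5,0,0],[-0.5,0,0],[-0.5,0,0],[-0.5,0,0]], "dr": [[0,0,0],[0,0,0],[0,0,0],[0,0,0],[0,0,0]]}' 0.06; python3 -m creep '{"delta_pos": [[-1,0,0],[-3,0,0],[-7,0,0],[-12,0,0],[-16,0,0],[-16,0,0]], "dr": [[0,0,0],[0,0,0],[0,0,0],[0,0,0],[0,0,0],[0,0,0]]}'; python3 -c "
from h import *
go(.477,-.3695,.20,-6.5)"
```

```text
clock: 17.95
position: [0.5406, 0.2017, 0.049]
ee_rot: [0.706, -0.037, 0.706, 0.036]
contact_force: [-8.0, -7.8, 34.4]
width: 0.0245
clock: 18.45
position: [0.5407, 0.2028, 0.0484]
ee_rot: [0.706, -0.036, 0.707, 0.036]
contact_force: [0.1, -0.2, 0.6]
width: 0.0451
clock: 19.05
position: [0.5451, 0.2037, 0.2167]
ee_rot: [0.711, -0.035, 0.701, 0.037]
contact_force: [0.7, 0.1, 0.1]
width: 0.045
pos [0.5451 0.2037 0.2167] w 0.045 F [0.7 0.1 0.1] t 19.1
delta cm [  1.37 -56.34 -12.58] dr [ 0.215  0.014 -0.004]
```

```bash
python3 -m creep '{"delta_pos": [[0,-4.8,-1],[0,-9.6,-2],[0,-14.4,-3],[0,-19.2,-4],[0,-24,-5],[0,-29,-6],[0,-34,-7],[0,-39,-8],[0,-44,-9],[0,-48,-10]], "dr": [[0.02,0,0],[0.04,0,0],[0.06,0,0],[0.08,0,0],[0.1,0,0],[0.12,0,0],[0.14,0,0],[0.16,0,0],[0.18,0,0],[0.21,0,0]]}'; python3 -m creep '{"delta_pos": [[0,-4,-1],[1,-8.3,-2.2],[4,-8.3,-2.2],[6,-8.3,-2.2],[6,-8.3,-2.2],[6,-8.3,-2.2],[6,-8.3,-2.2]], "dr": [[0,0,0],[0,0,0],[0,0,0],[0,0,0],[0,0,0],[0,0,0],[0,0,0]]}' 0.35; python3 - <<'E'
from h import *
b=snap('scene');print(mics(b))
P=[[*bay(k,.095),.065] for k in(2,4)];print(px(b,P).round(1).tolist())
P=[[.477,-.3695,.042],[.477+.095*.9936,-.3695-.095*.113,.028]];print(px(b,P).round(1).tolist())
go(.477,-.3695,.011,-6.3)
A=cv2.resize(b['pixels'][200:330,100:250],(450,390));B=cv2.resize(b['pixels'][200:330,390:520],(390,390));view(np.hstack([A,B])[:,:800],'l0.png')
E
```

```text
clock: 20.05
position: [0.4895, -0.2872, 0.2089]
ee_rot: [0.706, 0.039, 0.706, -0.039]
contact_force: [0.8, 0.6, 0.1]
width: 0.0452
clock: 20.75
position: [0.4602, -0.3654, 0.1505]
ee_rot: [0.707, 0.038, 0.705, -0.039]
contact_force: [0.7, -0.7, -0.2]
width: 0.0576
[(0, np.int64(314), array([ 0.4811, -0.3704]), np.float64(0.0445), np.float64(-5.47), [array([ 0.5675, -0.3799])])]
[[423.2, 287.4], [488.4, 275.1]]
[[142.4, 263.5], [132.3, 302.7]]
pos [ 0.4603 -0.3654  0.1507] w 0.0576 F [-0.2 -0.3  1. ] t 20.8
delta cm [13.97 -0.2   1.68] dr [0.002 0.002 0.002]
```

View pics/l0.png

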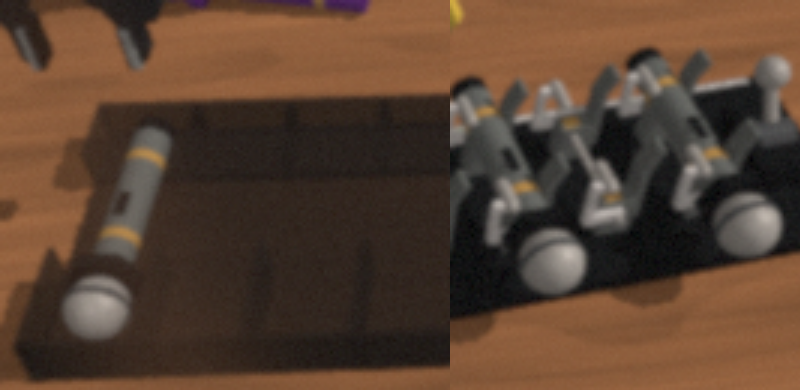

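Mics are home in bays 2 and 4: the bay 2 head is at (424,287) against a predicted (423,287). The last mic in lane 0 is undisturbed, its head exactly where predicted. Picking it.

```bash
python3 -m creep '{"delta_pos": [[3,-0.2,1],[6,-0.2,1.7],[9,-0.2,1.7],[12,-0.2,1.7],[13.9,-0.2,1.7],[13.9,-0.2,1.7],[13.9,-0.2,1.7]], "dr": [[0,0,0],[0,0,0],[0,0,0],[0,0,0],[0,0,0],[0,0,0],[0,0,0]]}'; python3 -m creep '{"delta_pos": [[0,0,0],[0,0,0],[0,0,0],[0,0,0],[0,0,0],[0,0,0],[0,0,0],[0,0,0]], "dr": [[0,0,0],[0,0,0],[0,0,0],[0,0,0],[0,0,0],[0,0,0],[0,0,0],[0,0,0]]}' -1 100;  python3 -m creep '{"delta_pos": [[-1,0,0],[-3,0,0],[-6,0,0],[-10,0,0],[-14,0,0],[-17,0,0],[-17,0,0],[-17,0,0]], "dr": [[0,0,0],[0,0,0],[0,0,0],[0,0,0],[0,0,0],[0,0,0],[0,0,0],[0,0,0]]}';  python3 -c "
from h import *
x,y=bay(0);go(x,y,.18,RYAW)"
```

```text
clock: 21.5
position: [0.4769, -0.3694, 0.0113]
ee_rot: [0.707, 0.038, 0.706, -0.039]
contact_force: [0.7, -0.2, -0.2]
width: 0.0577
clock: 22.3
position: [0.4771, -0.3702, 0.0125]
ee_rot: [0.707, 0.038, 0.705, -0.04]
contact_force: [-1.1, 1.0, 5.6]
width: 0.025
clock: 23.1
position: [0.4758, -0.3687, 0.1809]
ee_rot: [0.706, 0.038, 0.706, -0.039]
contact_force: [-0.6, 0.2, -2.4]
width: 0.0252
pos [ 0.4758 -0.3687  0.1809] w 0.0252 F [-0.6  0.2 -2.4] t 23.1
delta cm [ 0.07 43.31  3.27] dr [-0.21   0.001  0.001]
```

```bash
python3 -m creep '{"delta_pos": [[0,4,0.3],[0,8.5,0.6],[0,13,0.9],[0,17.5,1.2],[0,22,1.5],[0,26.5,1.9],[0,31,2.3],[0,35.5,2.7],[0,40,3],[0,43.3,3.3]], "dr": [[-0.02,0,0],[-0.04,0,0],[-0.06,0,0],[-0.08,0,0],[-0.1,0,0],[-0.12,0,0],[-0.14,0,0],[-0.16,0,0],[-0.18,0,0],[-0.21,0,0]]}'; python3 -m creep '{"delta_pos": [[0,0,0],[2,0,0],[3.5,0,0],[3.5,0,0],[3.5,0,0]], "dr": [[0,0,0],[0,0,0],[0,0,0],[0,0,0],[0,0,0]]}'; python3 - <<'E'
from h import *
x,y=bay(0);go(x,y,.085,RYAW)
b=snap('scene')
p=st()['position'];a=np.deg2rad(RYAW);u=np.array([np.cos(a),np.sin(a),0])
print(px(b,[p+u*.095+[0,0,.016],p+u*.117+[0,0,.016],p-u*.075+[0,0,.016]]).round(1).tolist())
view(b['pixels'],'b0.png',(280,120,500,320),2.7)
E
```

```text
clock: 24.1
position: [0.5541, 0.0608, 0.1779]
ee_rot: [0.704, -0.036, 0.708, 0.037]
contact_force: [-0.2, -0.3, -2.5]
width: 0.025
clock: 24.6
position: [0.5549, 0.0573, 0.1442]
ee_rot: [0.705, -0.036, 0.707, 0.036]
contact_force: [0.3, -0.4, -1.7]
width: 0.0253
pos [0.5549 0.0573 0.1442] w 0.0253 F [ 0.3 -0.4 -1.7] t 24.6
delta cm [5.92 0.09 0.08] dr [-0.001 -0.003 -0.   ]
[[357.0, 268.6], [360.4, 277.7], [334.2, 207.9]]
```

View pics/b0.png

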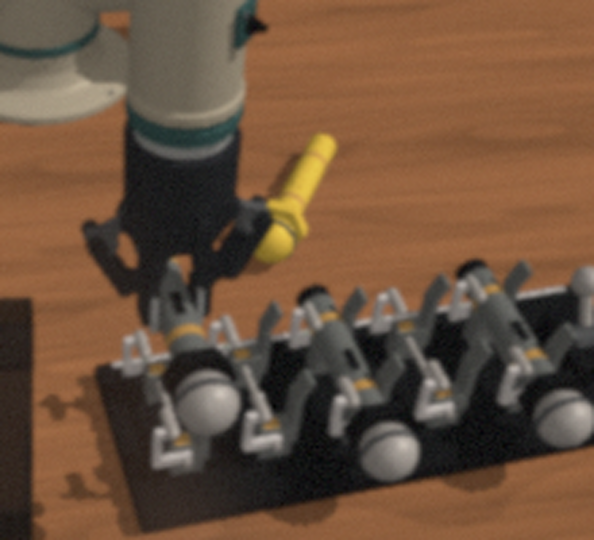

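The held mic's head at (357,269) is as projected. Pressing into bay 0.

```bash
python3 -m creep '{"delta_pos": [[2,0,0.1],[4,0.1,0.1],[5.5,0.1,0.1],[5.9,0.1,0.1],[5.9,0.1,0.1]], "dr": [[0,0,0],[0,0,0],[0,0,0],[0,0,0],[0,0,0]]}' -1 120; python3 -m creep '{"delta_pos": [[0.5,0,0],[1,0,0],[1.2,0,0],[1.2,0,0]], "dr": [[0,0,0],[0,0,0],[0,0,0],[0,0,0]]}'; python3 -m creep '{"delta_pos": [[0.5,0,0],[1,0,0],[1.2,0,0],[1.2,0,0]], "dr": [[0,0,0],[0,0,0],[0,0,0],[0,0,0]]}'; python3 -m creep '{"delta_pos": [[0.4,0,0],[0.8,0,0],[1.2,0,0],[1.2,0,0]], "dr": [[0,0,0],[0,0,0],[0,0,0],[0,0,0]]}';python3 -c "
from h import *
x,y=bay(0);go(x,y,.049,RYAW)"
```

```text
clock: 25.15
position: [0.5569, 0.0587, 0.0864]
ee_rot: [0.706, -0.036, 0.706, 0.036]
contact_force: [0.1, -0.6, -1.4]
width: 0.0249
clock: 25.55
position: [0.5577, 0.0599, 0.0755]
ee_rot: [0.707, -0.035, 0.705, 0.036]
contact_force: [-0.2, 3.4, 3.9]
width: 0.0247
clock: 25.95
position: [0.5591, 0.0586, 0.0644]
ee_rot: [0.708, -0.037, 0.704, 0.036]
contact_force: [-0.1, 1.0, 7.8]
width: 0.0248
clock: 26.35
position: [0.559, 0.0584, 0.0515]
ee_rot: [0.708, -0.037, 0.704, 0.036]
contact_force: [3.0, -1.2, 3.1]
width: 0.0245
pos [0.559  0.0584 0.0515] w 0.0245 F [ 3.  -1.2  3.1] t 26.4
delta cm [ 0.25  0.02 -0.36] dr [0.001 0.005 0.002]
```

```bash
python3 -m creep '{"delta_pos": [[0.2,0,0],[0.4,0,0],[0.6,0,0],[0.7,0,0],[0.7,0,0]], "dr": [[0,0,0],[0,0,0],[0,0,0],[0,0,0],[0,0,0]]}'; python3 -m creep '{"delta_pos": [[-0.4,0,0],[-0.4,0,0],[-0.4,0,0],[-0.4,0,0],[-0.4,0,0]], "dr": [[0,0,0],[0,0,0],[0,0,0],[0,0,0],[0,0,0]]}' 0.06; python3 -m creep '{"delta_pos": [[-1,0,0],[-3,0,0],[-7,0,0],[-12,0,0],[-16,0,0],[-16,0,0]], "dr": [[0,0,0],[0,0,0],[0,0,0],[0,0,0],[0,0,0],[0,0,0]]}'; python3 - <<'E'
from h import *
a=np.deg2rad(RYAW)
L=lambda x:RK+[np.cos(a)*x-np.sin(a)*.183,np.sin(a)*x+np.cos(a)*.183]
print(L(0),L(-.1));x,y=L(-.11);go(x,y,.2,RYAW)
E
```

```text
clock: 26.85
position: [0.5587, 0.0584, 0.0493]
ee_rot: [0.708, -0.037, 0.704, 0.036]
contact_force: [-7.6, -2.1, 36.7]
width: 0.0246
clock: 27.35
position: [0.5562, 0.059, 0.0464]
ee_rot: [0.706, -0.036, 0.707, 0.036]
contact_force: [0.1, -0.2, 0.3]
width: 0.0447
clock: 27.95
position: [0.5607, 0.059, 0.2144]
ee_rot: [0.711, -0.036, 0.701, 0.036]
contact_force: [1.0, 0.7, -0.4]
width: 0.0454
[0.5185067  0.42136317] [0.41901863 0.41125754]
pos [0.5607 0.059  0.2144] w 0.0454 F [ 1.   0.7 -0.4] t 27.9
delta cm [  1.23  36.48 -11.55] dr [0.    0.014 0.001]
```

```bash
python3 -m creep '{"delta_pos": [[0,4,-1.2],[0,8,-2.4],[0,12,-3.6],[0,16,-4.8],[0,20,-6.2],[0,24,-7.6],[0,28,-8.9],[0,32,-10.2],[0,36.4,-11.3],[0,36.4,-11.3]], "dr": [[0,0,0],[0,0,0],[0,0,0],[0,0,0],[0,0,0],[0,0,0],[0,0,0],[0,0,0],[0,0,0],[0,0,0]]}' -1; python3 - <<'E'
from h import *
b=snap('scene');t=snap('top')
for d in(b,t):print(px(d,[[*bay(k,.095),.065] for k in(0,2,4)]).round(1).tolist())
a=np.deg2rad(RYAW);p=RK+[np.cos(a)*-.1-np.sin(a)*.183,np.sin(a)*-.1+np.cos(a)*.183];go(*p,.076,RYAW)
A=cv2.resize(b['pixels'][180:320,310:520],(600,400));view(A,'pl.png')
print(mics(b),mics(t))
E
```

```text
clock: 28.95
position: [0.405, 0.4143, 0.2067]
ee_rot: [0.706, -0.037, 0.707, 0.039]
contact_force: [0.9, -0.5, 0.7]
width: 0.0001
[[354.6, 300.3], [423.2, 287.4], [488.4, 275.1]]
[[282.6, 199.7], [227.4, 205.8], [171.7, 212.0]]
pos [0.4067 0.41   0.2066] w 0.0001 F [0.3 0.1 0.4] t 29.1
delta cm [13.06  0.02  1.25] dr [ 0.002 -0.001  0.001]
[] []
```

View pics/pl.png

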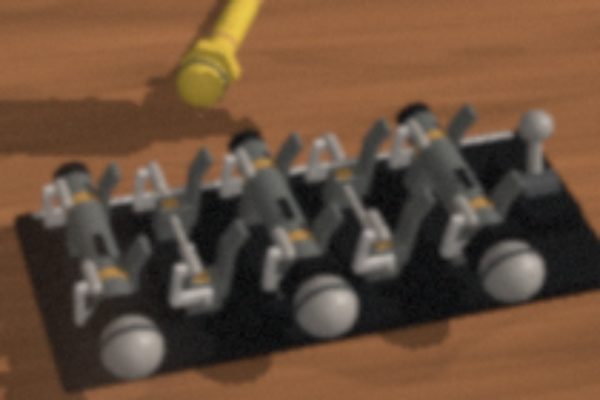

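All three mics lie home, heads at the back (bay 0 head at (356,301), predicted (355,300)), and the tray is empty. Before the lever, a quick depth check of handle height and yaw while I descend in front of the lever.

```bash
python3 -m creep '{"delta_pos": [[4,0,0],[8,0,0],[12,0,0],[13,0,0],[13,0,0],[13,0,0]], "dr": [[0,0,0],[0,0,0],[0,0,0],[0,0,0],[0,0,0],[0,0,0]]}'; python3 - <<'E'
from h import *
a=np.deg2rad(RYAW);X=np.array([np.cos(a),np.sin(a)]);Y=np.array([-X[1],X[0]])
for cam in('scene','top'):
    d=np.load(cam+'.npz');P=cloud(d);tab=P[(P[...,0]>.65)&(P[...,0]<.72)&(P[...,1]>.1)&(P[...,1]<.4)][:,2]
    q=P[...,:2]-RK;rx,ry=q@X,q@Y
    for k in(0,2,4):
        y=ry-[-.182,-.110,-.038,.034,.106][k]
        m=(abs(rx)<.03)&(abs(y)<.012);f=np.polyfit(rx[m],P[m][:,2],1)
        mt=m&(P[...,2]>.065);g=np.polyfit(rx[mt],y[mt],1)
        h=(rx>.082)&(rx<.115)&(abs(y)<.02)&(P[...,2]>.05)
        print(cam,k,'ridge z',np.percentile(P[m][:,2],90).round(4),'pitch',f[0].round(3),'y',y[mt].mean().round(4),'yaw',g[0].round(3),'head z max',P[h][:,2].max().round(4),'head y',y[h].mean().round(4),'table',np.median(tab).round(4))
p=RK+X*-.02+Y*.183;go(*p,.076,RYAW)
E
```

```text
clock: 29.65
position: [0.409, 0.4099, 0.0789]
ee_rot: [0.707, -0.035, 0.705, 0.036]
contact_force: [1.0, 0.3, 0.0]
width: -0.0004
scene 0 ridge z 0.0792 pitch 0.201 y -0.0012 yaw 0.022 head z max 0.0884 head y -0.0024 table -0.0007
scene 2 ridge z 0.0788 pitch 0.577 y -0.002 yaw 0.029 head z max 0.0877 head y -0.0039 table -0.0007
scene 4 ridge z 0.0789 pitch 0.18 y -0.003 yaw 0.033 head z max 0.0895 head y -0.0053 table -0.0007
top 0 ridge z 0.0822 pitch 0.003 y 0.0001 yaw -0.0 head z max 0.0943 head y 0.0008 table 0.001
top 2 ridge z 0.0824 pitch -0.089 y -0.0003 yaw -0.008 head z max 0.0926 head y -0.0004 table 0.001
top 4 ridge z 0.0813 pitch -0.049 y -0.001 yaw -0.008 head z max 0.0931 head y -0.0015 table 0.001
pos [0.409  0.4099 0.0789] w -0.0004 F [1.  0.3 0. ] t 29.6
delta cm [0.31 0.04 9.01] dr [-0.001  0.002 -0.001]
```

Ridge heights are 79 mm, exactly home. Pushing the lever.

```bash
python3 -m creep '{"delta_pos": [[0.2,0,2],[0.3,0,4],[0.3,0,5],[0.3,0,6],[0.3,0,7],[0.3,0,8],[0.3,0,9],[0.3,0,9]], "dr": [[0,0,0],[0,0,0],[0,0,0],[0,0,0],[0,0,0],[0,0,0],[0,0,0],[0,0,0]]}'; python3 -m creep '{"delta_pos": [[0,0,0.6],[0,0,1.2],[0,0,1.8],[0,0,1.8]], "dr": [[0,0,0],[0,0,0],[0,0,0],[0,0,0]]}'; python3 -c "
from h import *
x,y=RK+[-.0185,.1821];go(x,y,.076,RYAW)"
```

```text
clock: 30.45
position: [0.4992, 0.4191, 0.0744]
ee_rot: [0.707, -0.035, 0.705, 0.036]
contact_force: [-0.1, 0.4, 0.1]
width: -0.0001
clock: 30.85
position: [0.516, 0.4206, 0.074]
ee_rot: [0.706, -0.036, 0.706, 0.036]
contact_force: [-0.0, -1.4, -0.5]
width: -0.0001
pos [0.516  0.4206 0.074 ] w -0.0001 F [-0.  -1.4 -0.5] t 30.9
delta cm [-0.2   0.05  0.26] dr [-0.     0.001  0.   ]
```

```bash
python3 -m creep '{"delta_pos": [[0,0,0.4],[0,0,0.8],[0,0,0.8]], "dr": [[0,0,0],[0,0,0],[0,0,0]]}';python3 -m creep '{"delta_pos": [[0,0,0.4],[0,0,0.8],[0,0,0.8]], "dr": [[0,0,0],[0,0,0],[0,0,0]]}'; python3 -c "
from h import *
b=snap('scene');view(b['pixels'],'lv.png',(430,130,570,270),4)"
```

```text
clock: 31.15
position: [0.5167, 0.4207, 0.074]
ee_rot: [0.702, -0.036, 0.711, 0.035]
contact_force: [-11.9, 0.4, 6.0]
width: 0.0002
clock: 31.45
position: [0.517, 0.4206, 0.0739]
ee_rot: [0.696, -0.037, 0.716, 0.034]
contact_force: [-26.4, -1.0, 15.2]
width: 0.0
```

View pics/lv.png

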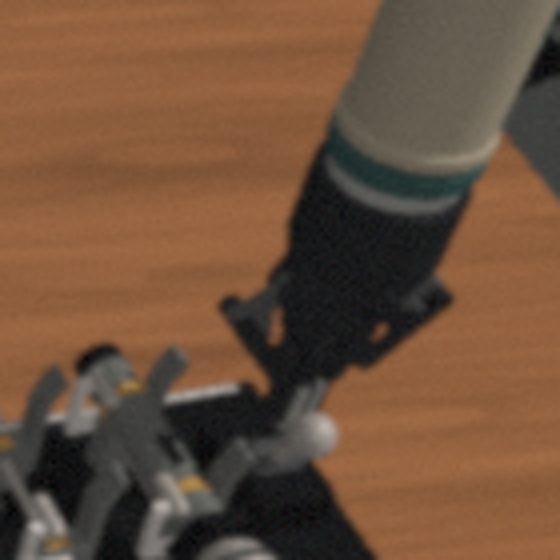

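The lever is over towards the back, ball at crop (310,435), and against its hard stop at the expected 0 mm rack x. Retreating and doing a final check.

```bash
python3 -m creep '{"delta_pos": [[0,0,-2],[0,0,-5],[0,0,-9],[-4,0,-11],[-8,0,-12],[-12,0,-12],[-16,0,-12],[-16,0,-12],[-16,0,-12],[-16,0,-12]], "dr": [[0,0,0],[0,0,0],[0,0,0],[0,0,0],[0,0,0],[0,0,0],[0,0,0],[0,0,0],[0,0,0],[0,0,0]]}'; python3 - <<'E'
from h import *
b=snap('scene');view(b['pixels'],'fin.png',(240,130,570,420),2.1)
a=np.deg2rad(RYAW);X=np.array([np.cos(a),np.sin(a)]);Y=np.array([-X[1],X[0]])
print(px(b,[[*(RK+X*x+Y*.183),.084] for x in(-.024,.024)]+[[*bay(k,.095),.065] for k in(0,2,4)]).round(1).tolist())
P=cloud(b);q=P[...,:2]-RK;m=(abs(q@Y-.183)<.02)&(abs(q@X)<.06)&(P[...,2]>.075);print('ball rack x',(q@X)[m].mean(),P[m][:,2].max())
for k in(0,2,4):
    y=q@Y-[-.182,-.110,-.038,.034,.106][k];m=(abs(q@X)<.03)&(abs(y)<.012);print(k,np.percentile(P[m][:,2],90).round(4))
E
```

```text
clock: 32.5
position: [0.4111, 0.4095, 0.2331]
ee_rot: [0.706, -0.036, 0.707, 0.035]
contact_force: [-0.6, 0.1, -1.1]
width: -0.0001
[[497.0, 224.1], [507.7, 238.9], [354.6, 300.3], [423.2, 287.4], [488.4, 275.1]]
ball rack x 0.026477900089320952 0.09664544738294029
0 0.0793
2 0.0788
4 0.0792
```

View pics/fin.png

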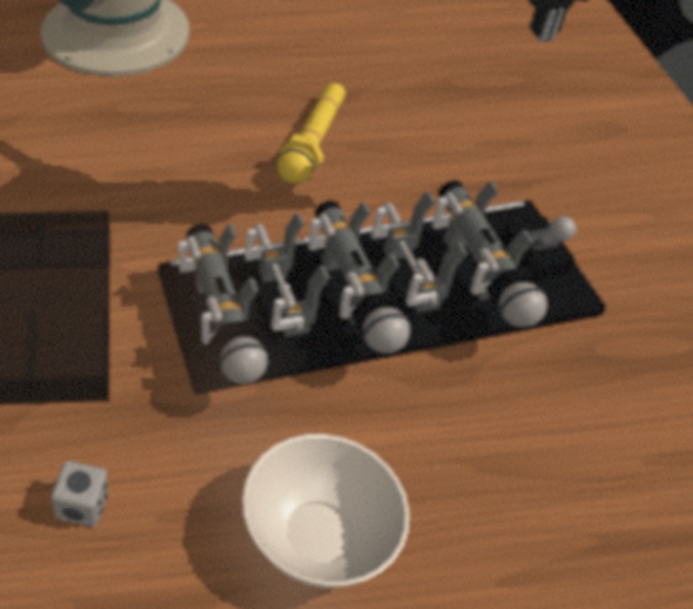

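The lever ball is at (508,239), exactly the projected "on" position. All three mics are seated, and the bowl and cube look untouched.

```bash
python3 -c "
from rig import manip
print(manip.sign_off())"
```

```text
the job is handed in; nothing more can be done
None
```

I clipped all three microphones in the tray into the rack, in bays 4, 2 and 0, with heads towards the back. Then I pushed the power lever over to its hard stop and handed the job in at about 33 s of the 210 s.

My last checks:
- **Seating:** each microphone pressed down to a firm stop, and the handle tops measured 79 mm above the cabinet top, which is the home height.
- **Position:** the heads appeared within about 2 pixels of where they should be. Bay 0 looked furthest off, about 3–4 mm along the handle, well inside the 14 mm allowed.
- **Lever:** its ball measured about 26 mm behind the hinge, against 24 mm expected for fully on.
- **Rest of the scene:** the tray was empty, and the bowl, fidget cube and yellow microphone looked untouched in the last picture. The purple one was out of that picture and I never went near it. The gripper was clear of everything.

Two checks disagreed slightly. The top camera read heights 2–3 mm higher than the scene camera. Some tilt readings from the scene camera were too noisy to use, so I judged straightness by the heads and by the top camera's reading of handle direction (under 0.01 rad off the rack's direction).

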